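Set up a bottle display stand and hold its frame upright

ROBOT

A 6-joint arm with a two-finger parallel gripper is mounted at the origin on the work surface. World frame = base frame: x ahead of the robot, y to its left, z up, the work surface at z = 0. Lengths are in m, angles in rad, forces in N, time in s.
With the tool pointing down it reaches from about 0.425 to 0.95 m from the base axis. Payload 3.5 kg.
Tool frame: the origin (TCP) lies at the very end of the fingers, on their centre line; the grasp point (between the pads) lies 19 mm behind it; z points along the fingers, y is the direction in which the jaws open and shut (so a half turn about z gives the same grasp; the last joint's range is limited). The gripper opens to 85 mm and grips with 20 to 120 N. Pads are 22 mm wide; open, the fingers measure 114 mm over their backs; the gripper's body (76 mm by 85 mm) begins 54 mm behind the grasp point. The pads swing forward as they close: fully open they stand 13 mm farther back than shut.
Start: joints at [-1.363, 0.286, 1.577, -0, 1.279, -0.15], TCP at [0.236, -0.632, 0.231] pointing down, gripper open.
Joint ranges: [-2.77, 2.77], [-0.9, 2.22], [0.21, 2.48], [-1.53, 4.67], [0.24, 2.81], [-2.84, 2.84]. Speed limits (rad/s): [2.79, 2.79, 3.14, 3.14, 3.14, 3.14].

INTERFACE

Orientations are given as a unit quaternion [x, y, z, w].
In Python, from plant import get_state, read_camera, sign_off gives the robot as it stands.
- The arm moves only by the tool step_arm, never from a script. Its argument "targets" is a list that holds one entry, the list of rows, each a list of 5 numbers: the opening, from 0 (shut) to 1 (fully open), then the shift along the tool's x, y, z each as a share of 4 cm, from -1 to 1, then the turn about the tool's z as a share of 5 degrees, from -1 to 1. A call has 1 to 10 rows; each row shifts and turns the commanded pose from where the row before left it, along the tool's axes as they then stand; what a row does not reach is not made up. A row lasts 1/12 s, in which the tool goes at most 41.7 mm and 7.16 degrees, less where a joint would pass 70% of its speed; a pose out of reach is approached as far as the arm can. A call with a number of a shift or a turn outside -1 to 1 is refused whole. A call with a gripper value outside its range is refused whole. The fingers move at their own pace and stop on an object; "squeeze" is the grip in N (left out, the last holds). Time passes only in rows, so rows that do not move let the fingers close. It gives the time, the measured TCP pose, the force and the opening at its end, in the units of the state.
- get_state(): the state, without advancing time (a new reading comes with each control period).
- read_camera(name): name is "side" or "top" or "wrist"; returns a dict with "pixels" (384x512x3 uint8, red, green, blue), "range_z" (384x512 float32, m along the optical axis (not along the pixel's ray), 0 where there is no reading), "mtx" (3x3 intrinsics, pixels), "rvec" (rotation vector, rad) and "tvec" (3), from world to camera coordinates, as OpenCV has them. Camera axes: x right, y down, z forward; pixel columns grow to the right and rows downward; lengths in m; the calibration is good to about 2 mm. The wrist camera is an equidistant fisheye: a pixel r from the principal point sees the ray r / f radians off the axis. A picture is of the moment at which its call begins.
- sign_off(): hands the job in, once; it reports no verdict.
The state is a dict: "time": time; "qpos": joint angles; "dq": joint speeds; "joint_efforts": joint torques, N m; "eef_pos": TCP position; "tcp_rot": TCP orientation; "contact_force": force on the tool from outside, world axes, zero at the start; "wrist_torque": the same for the moment, N m; "opening": opening from 0.0 (shut) to 1.0 (fully open).
Only numpy, scipy, OpenCV 4.12 (cv2) and the standard library are available. Lean on these libraries where they do the work, as an engineer would, in place of code of your own. Each camera call takes 0.05 s, during which the arm holds its last target.

TASK

Get the bottle display stand ready for a colleague to pin it: turn its turntable counter-clockwise by the upright peg until it meets its index stop, then flip the kickstand over its centre so that it drops fully down behind the frame. Then raise the leaning frame to upright by its top bar and keep holding it there: the frame tips forward again if let go, so finish while the gripper still holds it. Leave the bottle, the jar and the carton beside the stand alone.

Things in the scene. Friction and masses are not known exactly. Their poses are not given: they have to be found in the camera images.
- stand_base: Fixed round steel foot (240 mm across) of the display stand. Origin: on the bench on the turntable's vertical axis. Once the turntable is at its stop, the frame's forward direction (the way it leans) is this body's +x axis and its left is +y. A 14 mm index post, 40 mm high, stands 205 mm from the axis on the -x side.
- turntable (a joint): Angle of the round wooden deck (380 mm across, its top 30 mm above the bench) about the vertical axis; grows counter-clockwise seen from above. Its stop is at 1.05 rad; it starts between 0 and 0.4. Stiff: about 0.5 N m of friction (3 to 4 N at the peg), and it stays where it is left. At value q the frame's forward direction is stand_base's +x turned by q - 1.05.
- peg_top (a point): Centre of the top of the upright wooden peg by which the deck is turned: round, 18 mm across, standing 86 mm out of the deck (top 116 mm above the bench), 150 mm from the turntable's axis, on the frame's left (100 degrees counter-clockwise from the frame's forward direction).
- tilt_frame (a joint): Tilt of the bottle frame about its low horizontal hinge: 0 = leaning forward on its stop (0.5 rad from vertical), 0.5 = exactly upright, 0.54 = rear stop. Weighs about 0.9 kg with its bottle and tips forward by itself from any angle; about 1 to 3 N at the top bar holds it.
- top_bar (a point): Middle of the round steel top bar of the frame: 14 mm thick, 152 mm long, level and square to the frame's forward direction; free air for 80 mm under it down to the wooden panel (the neck of the bottle clamped on the front ends 50 mm below the bar and 45 mm forward of the frame). Axes: y along the bar to the frame's left, z up along the frame, x forward.
- frame_hinge (a point): Middle of the frame's hinge axis, 260 mm from the top bar, 50 mm above the bench and 50 mm behind the turntable's axis. Same axes as top_bar.
- kickstand (a joint): Angle of the kickstand leg relative to the frame: 0 = folded up along the frame's right side rail, growing as it swings backwards over the top and down to its stop at 2.62 rad. It turns easily; its own weight (0.25 kg) holds it folded up while it leans forward and lets it fall, in about a second, to the down stop once it is past vertical (0.5 rad with the frame at rest, leaning).
- leg_pivot (a point): Pivot of the kickstand, on the frame's right side, 95 mm from the frame's middle and 100 mm up the side rail from the frame hinge; turning axis parallel to the top bar.
- leg_rod (a point): Middle of the free outer part of the foot rod at the leg's end: a round rod 14 mm thick, parallel to the top bar, sticking out sideways 59 mm from the leg away from the frame, 130 mm from the pivot. This point is 33 mm outboard of the leg's mid-plane; the rod ends 22 mm further out.
- water_bottle: Bystander: amber glass bottle, 70 mm across, 240 mm high; origin at the centre of its underside. Leave alone.
- jar: Bystander: glass jar, 80 mm across, 100 mm high; origin at the centre of its underside. Leave alone.
- carton: Bystander: cardboard carton 140 x 200 x 100 mm high; origin at the centre of its underside. Leave alone.

How it is judged:
On the way, in this order (a step that is already met when the one before it is completed fails the run):
1. the turntable is at its index stop with the kickstand still folded (value of joint turntable above 1 rad and value of joint kickstand below 0.4 rad), for 0.1 s.
2. the kickstand is fully down with the turntable still at its stop and the frame not yet raised (value of joint turntable above 1 rad and value of joint kickstand above 2.5 rad and value of joint tilt_frame below 0.2 rad), for 0.2 s.
3. the frame is upright (value of joint tilt_frame above 0.43 rad and value of joint kickstand above 2.5 rad), for 0.2 s.
At the end, for the whole second after the job is handed in: The turntable is within 0.05 rad of its stop (1.05), the kickstand down (above 2.5 of 2.62 rad), the frame upright within 4 degrees (joint 0.43 to 0.57) and still (under 0.05 rad/s), and the gripper's fingers hold it (more than 0.4 N on the frame) (all of step 3 and value of joint turntable above 1 rad and value of joint tilt_frame below 0.57 rad and velocity of joint tilt_frame between -0.05 and 0.05 rad/s and contact force between the fingers and tilt_frame above 0.4 N and height (world z) of top_bar above 0.29 m); the arm keeps its last pose, push and grip.
It fails at once if the bottle, the jar or the carton is moved more than 30 mm (distance of any of water_bottle, jar, carton from where it was at the start of the episode above 0.03 m).
It also fails if it takes over 72 s, if anything falls off the work surface, if the arm or the gripper's body presses on something with over 40 N, if the wrist force passes 120 N, or if a joint passes its speed limit or range.

## Working session

There is one attempt and no reset: what is moved stays moved. The work goes in short steps, Python scripts to look and compute and a tool call to move; the robot and the scene stay as the last step left them, time stands still between calls to the robot, and variables do not carry over. Pictures are saved under pics/ and viewed, and the job is handed in when it is done.

Besides the shell and the picture viewer there is one more tool, called after "Request:" in YAML: its name, and indented under it one key for each argument. step_arm: Moves the arm, as the interface text tells. Shift numbers are shares of 4 cm and turn numbers shares of 5 degrees, none past 1 either way. Its arguments: {"type":"object","properties":{"targets":{"type":"array"},"squeeze":{"type":"number"}},"required":["targets"]}

```bash
ls; mkdir -p pics; python3 - <<'E'
from plant import *
import cv2,numpy as np
s=get_state();print(s)
for n in ["side","top","wrist"]:
    c=read_camera(n);cv2.imwrite(f"pics/{n}0.png",c["pixels"][:,:,::-1]);np.savez(f"{n}0.npz",**c)
    R=cv2.Rodrigues(c["rvec"])[0];print(n,c["mtx"].tolist(),(-R.T@c["tvec"].ravel()),R.tolist())
E
```

```text
pics
{'time': 0.0, 'qpos': array([-1.36301687e+00,  2.87187504e-01,  1.57814169e+00, -7.25614273e-06,
        1.27858117e+00, -1.49962074e-01]), 'dq': array([ 0.00152963, -0.00050531,  0.00094606, -0.00053863, -0.00063305,
       -0.0001839 ]), 'joint_efforts': array([ 1.70171870e-05, -4.05984664e+01, -2.92625266e+01, -1.46999441e-04,
        5.85648901e-03,  3.24617837e-06]), 'eef_pos': array([ 0.2362748 , -0.63161612,  0.22995172]), 'tcp_rot': array([ 9.84044384e-01,  1.77919382e-01, -3.69679608e-05, -1.15827180e-03]), 'contact_force': array([0.15624417, 0.12816067, 0.04940012]), 'wrist_torque': array([ 0.01323221,  0.03552037, -0.027572  ]), 'opening': 1.0028410750510264}
side [[469.42333845806996, 0.0, 257.0823435718744], [0.0, 469.42333845806996, 186.8276633795921], [0.0, 0.0, 1.0]] [1.3103696  0.90695734 1.08439875] [[-0.7570985169649983, 0.6529221258877018, -0.022238100990963294], [0.40758760104027636, 0.44546986855170934, -0.7971379702979626], [-0.5105626142674693, -0.6125759493636747, -0.6033875397897774]]
top [[481.39939788756976, 0.0, 250.25451335083716], [0.0, 481.39939788756976, 200.00434728707327], [0.0, 0.0, 1.0]] [ 0.36625549 -0.01559541  2.01739246] [[-0.02097478247629514, -0.9997526202020797, -0.007399790480039546], [-0.9955726596783476, 0.021564246906785267, -0.09148804597500299], [0.09162498458964763, 0.005448087225768512, -0.9957786805031162]]
wrist [[297.3186396354542, 0.0, 255.220092830227], [0.0, 297.3186396354542, 189.51670194529845], [0.0, 0.0, 1.0]] [ 0.31665748 -0.60154686  0.37230865] [[0.3510829128111851, -0.9363441315232537, -0.0006750510931579634], [-0.8844852620319172, -0.3318748184745477, 0.3279404307352436], [-0.30728913026715615, -0.11453720890806714, -0.9446981624811199]]
```

View pics/top0.png

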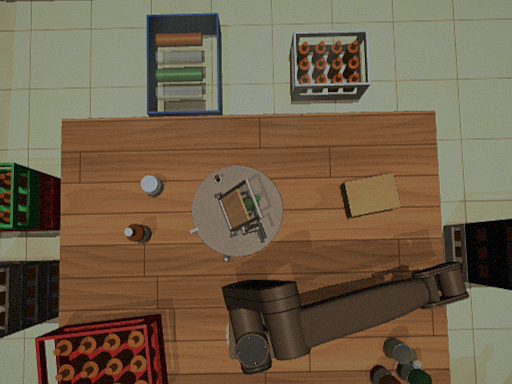

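View pics/side0.png

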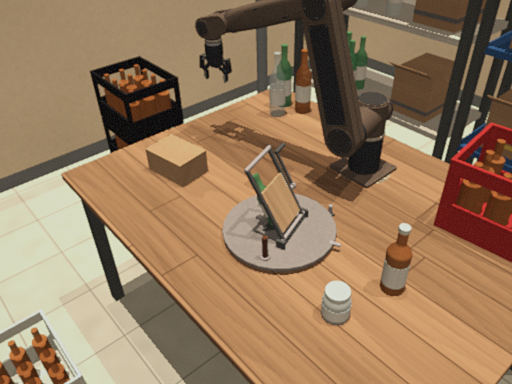

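View pics/wrist0.png

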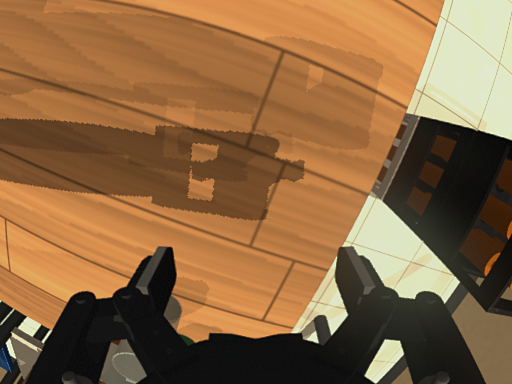

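```bash
cat > h.py <<'E'
import numpy as np,cv2
def load(n): return dict(np.load(n))
def world(c):
    Z=c["range_z"];K=c["mtx"];R=cv2.Rodrigues(c["rvec"])[0];t=c["tvec"].ravel()
    v,u=np.mgrid[:Z.shape[0],:Z.shape[1]]
    P=np.stack([(u-K[0,2])/K[0,0]*Z,(v-K[1,2])/K[1,1]*Z,Z],-1)
    return (P-t)@R
def proj(c,P):
    return cv2.projectPoints(np.atleast_2d(P).astype(float),c["rvec"],c["tvec"],c["mtx"],None)[0][:,0]
E
python3 - <<'E'
from h import *
c=load("top0.npz");W=world(c)
im=c["pixels"][:,:,::-1]
cv2.imwrite("pics/topz.png",cv2.resize(im[155:275,180:300],None,fx=5,fy=5,interpolation=cv2.INTER_CUBIC))
s=load("side0.npz");im=s["pixels"][:,:,::-1]
cv2.imwrite("pics/sidez.png",cv2.resize(im[140:280,210:350],None,fx=4.2,fy=4.2,interpolation=cv2.INTER_CUBIC))
# deck
m=(abs(W[...,2]-.03)<.006)
lab,l,st,ce=cv2.connectedComponentsWithStats(m.astype(np.uint8))
k=l[235,215];mm=l==k
pts=np.argwhere(mm)[:,::-1].astype(np.int32);hull=cv2.convexHull(pts)
hp=W[hull[:,0,1],hull[:,0,0]];print(len(pts))
e=cv2.minEnclosingCircle(hp[:,:2].astype(np.float32));print(e, W[mm][:,2].mean())
for (u,v) in [(151,185),(137,233),(370,195),(195,231),(227,259),(218,178)]: print((u,v),W[v-2:v+3,u-2:u+3].reshape(-1,3).max(0),W[v,u])
E
```

```text
192590
((0.7645056247711182, -0.013207095675170422), 1.8538678884506226) -0.26908054001755044
(151, 185) [0.62052282 0.40168631 0.11102977] [0.61170285 0.39207477 0.10104841]
(137, 233) [0.42620891 0.43783137 0.20155498] [0.41840191 0.43021405 0.17561768]
(370, 195) [ 0.56044551 -0.47438264  0.11392533] [ 0.55160029 -0.48195831  0.10820494]
(195, 231) [0.43512787 0.23778113 0.03699128] [0.42579007 0.22624915 0.02669697]
(227, 259) [0.3161683  0.10537261 0.05052673] [0.30833933 0.09559446 0.03233295]
(218, 178) [0.65332286 0.13141556 2.01739246] [0.63303707 0.12199121 0.10882403]
```

View pics/topz.png

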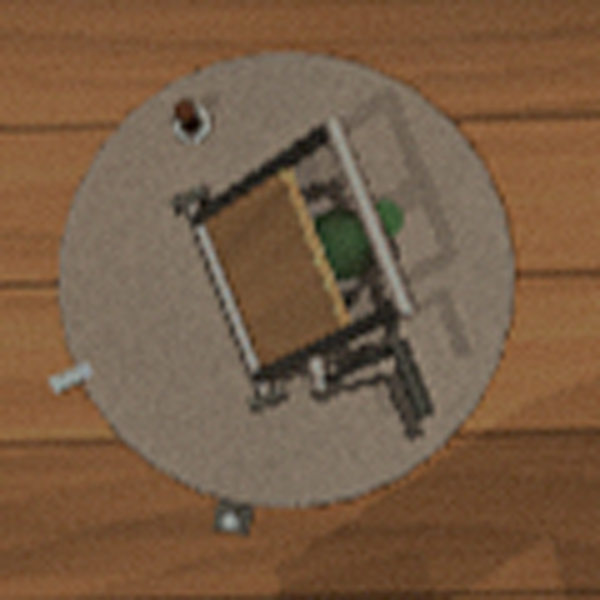

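View pics/sidez.png

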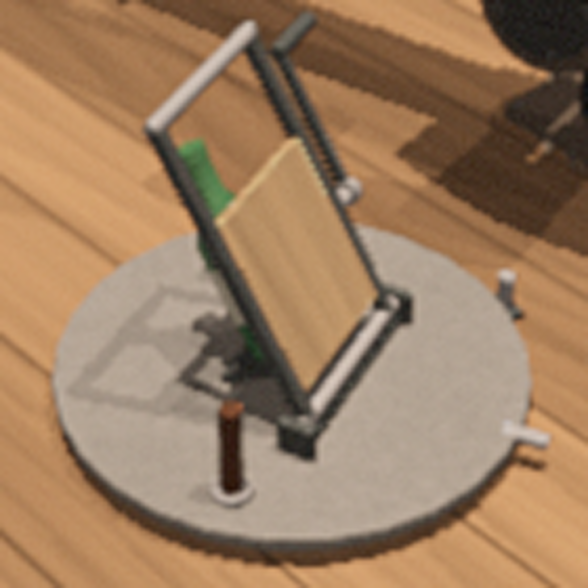

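```bash
cat >> h.py <<'E'
def onplane(c,uv,z):
    K=c["mtx"];R=cv2.Rodrigues(c["rvec"])[0];C=-R.T@c["tvec"].ravel()
    d=np.linalg.inv(K)@np.array([uv[0],uv[1],1.]);d=R.T@d
    return C+d*(z-C[2])/d[2]
E
python3 - <<'E'
from h import *
from scipy.optimize import least_squares
c=load("top0.npz");im=c["pixels"].astype(float)
sat=im.max(2)-im.min(2)
print(sat[240,205:215],sat[150,230:240])
m=((sat<45)).astype(np.uint8)
roi=np.zeros_like(m);roi[160:262,186:290]=1;m&=roi
m=cv2.morphologyEx(m,cv2.MORPH_OPEN,np.ones((5,5)))
cn=max(cv2.findContours(m,0,1)[0],key=cv2.contourArea)[:,0]
P=np.array([onplane(c,p,.03)[:2] for p in cn])
f=lambda x:np.hypot(P[:,0]-x[0],P[:,1]-x[1])-x[2]
r=least_squares(f,[.5,.03,.19],loss="soft_l1",f_scale=.002);print(r.x,np.abs(r.fun).mean())
A=r.x[:2]
Z=lambda u,v:(180+u/5-.4,155+v/5-.4)
peg=onplane(c,Z(186,107),.116)[:2]; base=onplane(c,Z(192,124),.03)[:2]
post=onplane(c,Z(232,518),.04)[:2]; tab=onplane(c,Z(70,377),.025)[:2]
b0=onplane(c,Z(333,122),.278)[:2];b1=onplane(c,Z(409,312),.278)[:2]
for n,p in dict(peg=peg,base=base,post=post,tab=tab,b0=b0,b1=b1).items():
    d=p-A;print(n,p,np.hypot(*d),np.degrees(np.arctan2(d[1],d[0])))
d=b0-b1;print("bar",np.hypot(*d),np.degrees(np.arctan2(d[1],d[0]))-90)
E
```

```text
[28. 30. 28. 29. 30. 32. 27. 33. 30. 33.] [75. 72. 74. 74. 76. 73. 76. 75. 75. 76.]
[0.50723136 0.05169992 0.18684131] 0.0030196569404731745
peg [0.64017954 0.12614006] 0.15236979239609677 29.24527056556827
base [0.63817639 0.12776082] 0.15143269392559508 30.150647853037025
post [0.31188954 0.09919322] 0.20103244372518414 166.33486208282977
tab [0.4300928  0.23220659] 0.19629828711804806 113.13918220731435
b0 [0.6034544  0.00707816] 0.10606589800679499 -24.878690849171782
b1 [ 0.46372573 -0.04507991] 0.10610878556266728 -114.20544614759437
bar 0.14914612397084495 -69.53035022612913
```

```bash
cat >> h.py <<'E'
def plan(p0,phi0,wps):
    """wps: (x,y,z,phi,nrows[,opening]); prints rows in tool units"""
    p=np.array(p0,float);ph=phi0
    for w in wps:
        t=np.array(w[:3],float);n=w[4];dph=(w[3]-ph)/n;step=(t-p)/n
        for i in range(n):
            a=np.radians(ph);d=step
            r=[d[0]*np.cos(a)+d[1]*np.sin(a),d[0]*np.sin(a)-d[1]*np.cos(a),-d[2]]
            print([w[5] if len(w)>5 else 1]+[round(float(v)/.04,2) for v in r]+[round(-dph/5,2)])
            p=p+step;ph+=dph
        print('--',p.round(4),round(ph,2))
def now():
    from plant import get_state
    s=get_state();x,y,z,w=s["tcp_rot"]
    phi=np.degrees(np.arctan2(2*(x*y+z*w),1-2*(y*y+z*z)))
    print("t",round(float(s["time"]),2),"tcp",s["eef_pos"].round(4),"phi",round(phi,2),"open",round(float(s["opening"]),3),"F",s["contact_force"].round(2))
    return s["eef_pos"],phi
E
python3 - <<'E'
from h import *
p,f=now()
plan(p,f,[(p[0],p[1],.37,f,4),(.639,.127,.37,30,28)])
E
```

```text
t 0.15 tcp [ 0.2363 -0.6317  0.2302] phi 20.5 open 1.0 F [ 0.52 -0.64  0.3 ]
[1, 0.0, 0.0, -0.87, np.float64(-0.0)]
[1, 0.0, 0.0, -0.87, np.float64(-0.0)]
[1, 0.0, 0.0, -0.87, np.float64(-0.0)]
[1, 0.0, 0.0, -0.87, np.float64(-0.0)]
-- [ 0.2363 -0.6317  0.37  ] 20.5
[1, 0.57, -0.51, -0.0, np.float64(-0.07)]
[1, 0.58, -0.51, -0.0, np.float64(-0.07)]
[1, 0.58, -0.5, -0.0, np.float64(-0.07)]
[1, 0.58, -0.5, -0.0, np.float64(-0.07)]
[1, 0.59, -0.49, -0.0, np.float64(-0.07)]
[1, 0.59, -0.49, -0.0, np.float64(-0.07)]
[1, 0.59, -0.49, -0.0, np.float64(-0.07)]
[1, 0.59, -0.48, -0.0, np.float64(-0.07)]
[1, 0.6, -0.48, -0.0, np.float64(-0.07)]
[1, 0.6, -0.48, -0.0, np.float64(-0.07)]
[1, 0.6, -0.47, -0.0, np.float64(-0.07)]
[1, 0.61, -0.47, -0.0, np.float64(-0.07)]
[1, 0.61, -0.47, -0.0, np.float64(-0.07)]
[1, 0.61, -0.46, -0.0, np.float64(-0.07)]
[1, 0.61, -0.46, -0.0, np.float64(-0.07)]
[1, 0.62, -0.46, -0.0, np.float64(-0.07)]
[1, 0.62, -0.45, -0.0, np.float64(-0.07)]
[1, 0.62, -0.45, -0.0, np.float64(-0.07)]
[1, 0.62, -0.44, -0.0, np.float64(-0.07)]
[1, 0.63, -0.44, -0.0, np.float64(-0.07)]
[1, 0.63, -0.44, -0.0, np.float64(-0.07)]
[1, 0.63, -0.43, -0.0, np.float64(-0.07)]
[1, 0.64, -0.43, -0.0, np.float64(-0.07)]
[1, 0.64, -0.43, -0.0, np.float64(-0.07)]
[1, 0.64, -0.42, -0.0, np.float64(-0.07)]
[1, 0.64, -0.42, -0.0, np.float64(-0.07)]
[1, 0.65, -0.41, -0.0, np.float64(-0.07)]
[1, 0.65, -0.41, -0.0, np.float64(-0.07)]
-- [0.639 0.127 0.37 ] 30.0
```

Request:
step_arm:
  targets:
    - [[1, 0, 0, -0.9, 0], [1, 0, 0, -0.9, 0], [1, 0, 0, -0.9, 0], [1, 0, 0, -0.9, 0], [1, 0.58, -0.5, 0, -0.07], [1, 0.58, -0.5, 0, -0.07], [1, 0.58, -0.5, 0, -0.07], [1, 0.58, -0.5, 0, -0.07], [1, 0.59, -0.49, 0, -0.07], [1, 0.59, -0.49, 0, -0.07]]

```text
time: 0.98
eef_pos: [0.3237, -0.4687, 0.3748]
tcp_rot: [0.981, 0.196, -0.0, -0.0]
contact_force: [0.9, -0.6, 0.3]
opening: 1.002
```

Request:
step_arm:
  targets:
    - [[1, 0.6, -0.48, 0, -0.07], [1, 0.6, -0.48, 0, -0.07], [1, 0.6, -0.48, 0, -0.07], [1, 0.6, -0.47, 0, -0.07], [1, 0.6, -0.47, 0, -0.07], [1, 0.6, -0.47, 0, -0.07], [1, 0.6, -0.47, 0, -0.07], [1, 0.6, -0.46, 0, -0.07], [1, 0.6, -0.46, 0, -0.07], [1, 0.62, -0.46, 0, -0.07]]

```text
time: 1.82
eef_pos: [0.4663, -0.1986, 0.3751]
tcp_rot: [0.974, 0.226, -0.0, -0.0]
contact_force: [0.5, -0.1, -0.1]
opening: 0.994
```

Request:
step_arm:
  targets:
    - [[1, 0.62, -0.45, 0, -0.07], [1, 0.62, -0.44, 0, -0.07], [1, 0.62, -0.44, 0, -0.07], [1, 0.63, -0.44, 0, -0.07], [1, 0.63, -0.43, 0, -0.07], [1, 0.63, -0.43, 0, -0.07], [1, 0.64, -0.43, 0, -0.07], [1, 0, 0, 0, 0]]

```text
time: 2.48
eef_pos: [0.5676, -0.0069, 0.3745]
tcp_rot: [0.969, 0.249, 0.0, -0.001]
contact_force: [-1.1, -0.2, 0.4]
opening: 0.999
```

```bash
python3 - <<'E'
from h import *
p,f=now()
plan(p,f,[(.639,.127,p[2],30,4),(.639,.127,.075,30,10)])
E
```

```text
t 2.48 tcp [ 0.5676 -0.0069  0.3745] phi 28.84 open 0.999 F [-1.09 -0.19  0.36]
[1, 0.79, -0.52, -0.0, np.float64(-0.06)]
[1, 0.8, -0.51, -0.0, np.float64(-0.06)]
[1, 0.8, -0.51, -0.0, np.float64(-0.06)]
[1, 0.8, -0.51, -0.0, np.float64(-0.06)]
-- [0.639  0.127  0.3745] 30.0
[1, -0.0, -0.0, 0.75, np.float64(-0.0)]
[1, -0.0, -0.0, 0.75, np.float64(-0.0)]
[1, -0.0, -0.0, 0.75, np.float64(-0.0)]
[1, -0.0, -0.0, 0.75, np.float64(-0.0)]
[1, -0.0, -0.0, 0.75, np.float64(-0.0)]
[1, -0.0, -0.0, 0.75, np.float64(-0.0)]
[1, -0.0, -0.0, 0.75, np.float64(-0.0)]
[1, -0.0, -0.0, 0.75, np.float64(-0.0)]
[1, -0.0, -0.0, 0.75, np.float64(-0.0)]
[1, -0.0, -0.0, 0.75, np.float64(-0.0)]
-- [0.639 0.127 0.075] 30.0
```

Request:
step_arm:
  targets:
    - [[1, 0.8, -0.52, 0, -0.06], [1, 0.8, -0.51, 0, -0.06], [1, 0.8, -0.51, 0, -0.06], [1, 0.8, -0.51, 0, -0.06], [1, 0, 0, 0.75, 0], [1, 0, 0, 0.75, 0], [1, 0, 0, 0.75, 0], [1, 0, 0, 0.75, 0], [1, 0, 0, 0, 0], [1, 0, 0, 0, 0]]

```text
time: 3.32
eef_pos: [0.6374, 0.1223, 0.253]
tcp_rot: [0.967, 0.257, -0.003, -0.001]
contact_force: [-0.2, -0.6, 0.7]
opening: 0.998
```

```bash
python3 - <<'E'
from h import *
from plant import read_camera
p,f=now()
c=read_camera("wrist");cv2.imwrite("pics/w1.png",c["pixels"][:,:,::-1])
plan(p,f,[(.639,.127,.075,30,6)])
E
```

```text
t 3.32 tcp [0.6374 0.1223 0.253 ] phi 29.73 open 0.998 F [-0.16 -0.58  0.72]
[1, 0.02, -0.01, 0.74, np.float64(-0.01)]
[1, 0.02, -0.01, 0.74, np.float64(-0.01)]
[1, 0.02, -0.01, 0.74, np.float64(-0.01)]
[1, 0.02, -0.01, 0.74, np.float64(-0.01)]
[1, 0.02, -0.01, 0.74, np.float64(-0.01)]
[1, 0.02, -0.01, 0.74, np.float64(-0.01)]
-- [0.639 0.127 0.075] 30.0
```

View pics/w1.png

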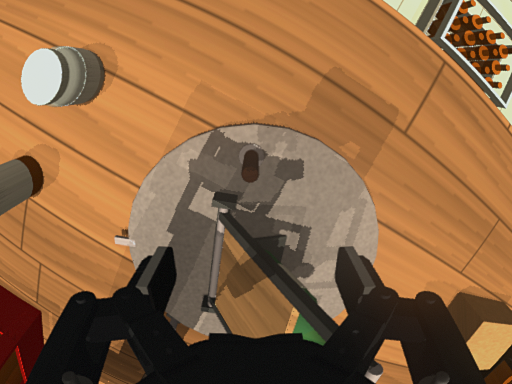

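The peg, at (250,165), sits between the fingers (jaw centre about column 255). Descending.

Request:
step_arm:
  targets:
    - [[1, 0.02, -0.02, 0.74, 0], [1, 0.02, -0.02, 0.74, 0], [1, 0.02, -0.02, 0.74, 0], [1, 0.02, -0.02, 0.74, 0], [1, 0.02, 0, 0.74, 0], [1, 0, 0, 0.74, 0], [1, 0, 0, 0, 0], [0, 0, 0, 0, 0], [0, 0, 0, 0, 0], [0, 0, 0, 0, 0]]
  squeeze: 40

```text
time: 4.2
eef_pos: [0.6433, 0.1276, 0.0821]
tcp_rot: [0.966, 0.257, 0.003, 0.001]
contact_force: [-0.5, 0.3, -0.2]
opening: 0.606
```

Request:
step_arm:
  targets:
    - [[0, 0, 0, 0, 0], [0, 0, 0, 0, 0], [0, 0, 0, 0, 0], [0, 0, 0, 0, 0], [0, 0, 0, 0, 0]]

```text
time: 4.62
eef_pos: [0.6414, 0.1282, 0.08]
tcp_rot: [0.967, 0.257, 0.001, -0.0]
contact_force: [-1.6, 2.5, 5.8]
opening: 0.197
```

```bash
python3 - <<'E'
from h import *
from plant import read_camera
p,f=now()
c=read_camera("side");cv2.imwrite("pics/s2.png",cv2.resize(c["pixels"][130:290,200:360,::-1],None,fx=3.5,fy=3.5))
c=read_camera("wrist");cv2.imwrite("pics/w2.png",c["pixels"][:,:,::-1])
E
```

```text
t 4.62 tcp [0.6414 0.1282 0.08  ] phi 29.73 open 0.197 F [-1.56  2.51  5.82]
```

View pics/s2.png

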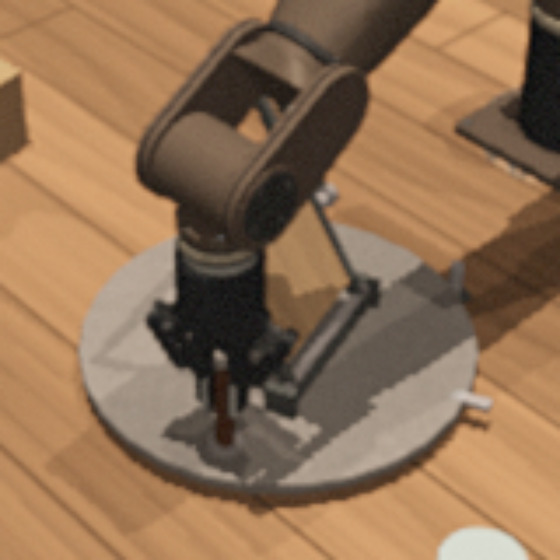

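View pics/w2.png

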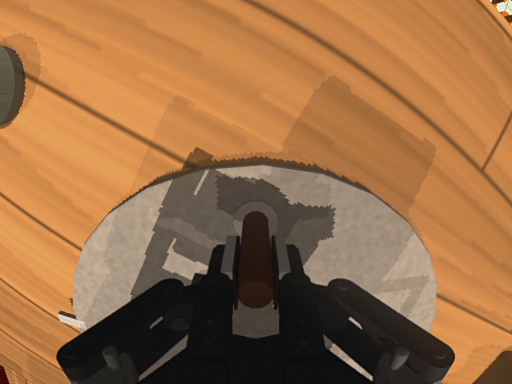

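Request:
step_arm:
  targets:
    - [[0, 0, -0.165, 0, -0.5], [0, -0.01, -0.165, 0, -0.5], [0, 0, -0.165, 0, -0.5], [0, -0.01, -0.165, 0, -0.5], [0, 0, -0.165, 0, -0.5], [0, -0.01, -0.165, 0, -0.5], [0, 0, -0.165, 0, -0.5], [0, -0.01, -0.165, 0, -0.5], [0, 0, -0.165, 0, -0.5], [0, 0, -0.165, 0, -0.5]]

```text
time: 5.55
eef_pos: [0.599, 0.1767, 0.08]
tcp_rot: [0.888, 0.46, 0.004, 0.001]
contact_force: [3.9, 1.3, 2.9]
opening: 0.199
```

Request:
step_arm:
  targets:
    - [[0, 0, -0.165, 0, -0.5], [0, -0.01, -0.165, 0, -0.5], [0, 0, -0.165, 0, -0.5], [0, -0.01, -0.165, 0, -0.5], [0, 0, -0.165, 0, -0.5], [0, -0.01, -0.165, 0, -0.5], [0, 0, -0.165, 0, -0.5], [0, -0.01, -0.165, 0, -0.5], [0, 0, 0, 0, 0], [0, 0, 0, 0, 0]]

```text
time: 6.38
eef_pos: [0.5498, 0.201, 0.08]
tcp_rot: [0.795, 0.606, 0.004, -0.001]
contact_force: [0.3, 9.5, 5.0]
opening: 0.197
```

```bash
python3 - <<'E'
from h import *
from plant import read_camera
p,f=now()
d=p[:2]-[.5095,.052];print(np.hypot(*d),np.degrees(np.arctan2(d[1],d[0])))
c=read_camera("side");cv2.imwrite("pics/s3.png",cv2.resize(c["pixels"][130:290,200:360,::-1],None,fx=3.5,fy=3.5))
E
```

```text
t 6.38 tcp [0.5498 0.201  0.08  ] phi 74.66 open 0.197 F [0.32 9.51 4.97]
0.15436743971496372 74.8476046867229
```

View pics/s3.png

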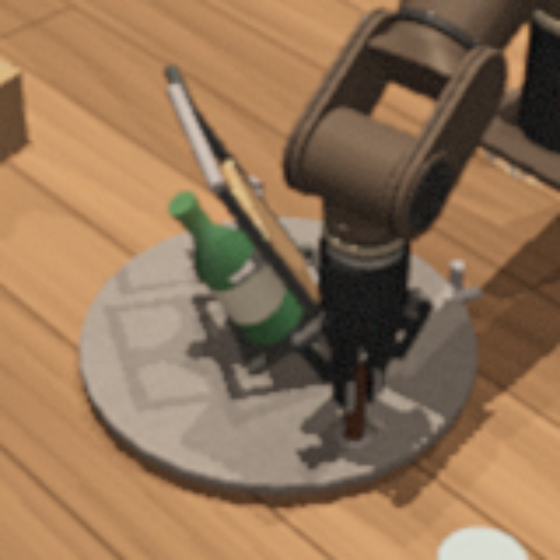

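Request:
step_arm:
  targets:
    - [[0, 0.03, -0.165, 0, -0.5], [0, 0.02, -0.165, 0, -0.5], [0, 0, -0.165, 0, -0.5], [0, 0, -0.165, 0, -0.5], [0, 0, -0.1, 0, -0.3], [0, 0, 0, 0, 0], [0, 0, 0, 0, 0]]

```text
time: 7.02
eef_pos: [0.5201, 0.2065, 0.0799]
tcp_rot: [0.73, 0.683, 0.002, -0.0]
contact_force: [-2.3, 1.6, 7.3]
opening: 0.198
```

```bash
python3 - <<'E'
from h import *
from plant import read_camera
p,f=now()
d=p[:2]-[.5095,.052];print(np.hypot(*d),np.degrees(np.arctan2(d[1],d[0])))
c=read_camera("side");cv2.imwrite("pics/s4.png",cv2.resize(c["pixels"][130:290,200:360,::-1],None,fx=3.5,fy=3.5))
E
```

```text
t 7.02 tcp [0.5201 0.2065 0.0799] phi 86.18 open 0.198 F [-2.25  1.57  7.29]
0.154853378257206 86.06689520886583
```

View pics/s4.png

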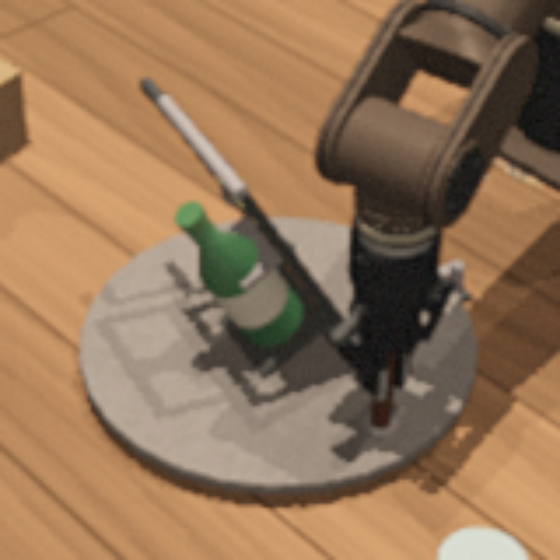

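Request:
step_arm:
  targets:
    - [[0, 0, -0.1, 0, -0.3], [0, 0, -0.1, 0, -0.3], [0, 0, 0, 0, 0]]

```text
time: 7.32
eef_pos: [0.5174, 0.2063, 0.08]
tcp_rot: [0.711, 0.703, 0.007, 0.005]
contact_force: [15.9, 3.5, -5.5]
opening: 0.199
```

Request:
step_arm:
  targets:
    - [[0, 0, 0.08, 0, 0], [0.6, 0, 0, 0, 0], [0.6, 0, 0, 0, 0], [0.6, 0, 0, 0, 0], [0.6, 0, 0, 0, 0], [0.6, 0, 0, -0.7, 0], [0.6, 0, 0, -0.7, 0], [0.6, 0, 0, -0.7, 0], [0.6, 0, 0, -0.7, 0], [0.6, 0, 0, -0.7, 0]]

```text
time: 8.15
eef_pos: [0.5138, 0.2057, 0.2184]
tcp_rot: [0.712, 0.703, -0.001, -0.0]
contact_force: [-0.0, 0.0, 0.0]
opening: 0.598
```

Request:
step_arm:
  targets:
    - [[0, 0.5, 0, -0.8, 0], [0, 0.5, 0, -0.8, 0], [0, 0.5, 0, -0.8, 0], [0, 0.3, 0, -0.5, 0], [0, 0, 0, 0, 0]]

```text
time: 8.57
eef_pos: [0.5168, 0.2803, 0.3399]
tcp_rot: [0.711, 0.703, 0.005, 0.002]
contact_force: [-0.3, 0.5, 1.2]
opening: -0.001
```

```bash
python3 - <<'E'
from h import *
from plant import read_camera
p,f=now()
for n,b in [("side",(130,290,200,360)),("top",(150,270,180,340))]:
    c=read_camera(n);np.savez(n+"5.npz",**c);cv2.imwrite(f"pics/{n}5.png",cv2.resize(c["pixels"][b[0]:b[1],b[2]:b[3],::-1],None,fx=4 if n=="top" else 3.5,fy=4 if n=="top" else 3.5,interpolation=cv2.INTER_CUBIC))
E
```

```text
t 8.57 tcp [0.5168 0.2803 0.3399] phi 89.41 open -0.001 F [-0.3   0.45  1.22]
```

View pics/side5.png

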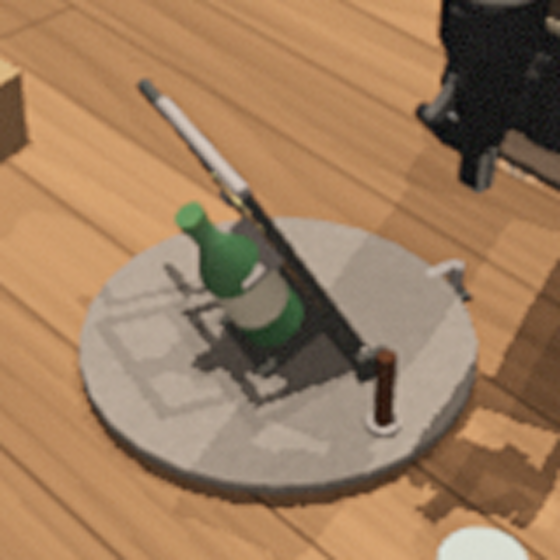

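View pics/top5.png

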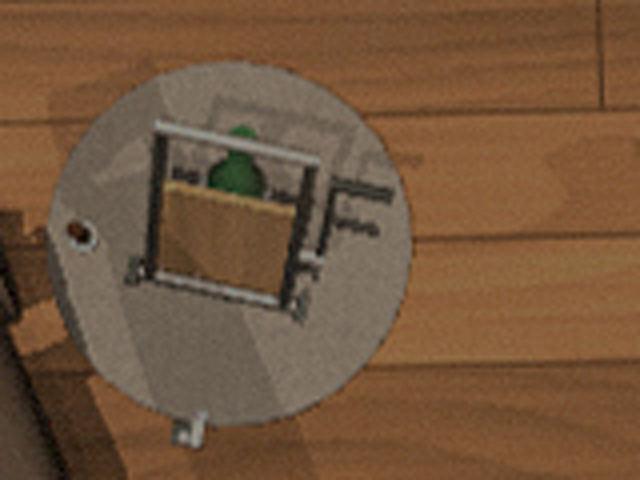

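```bash
python3 - <<'E'
from h import *
c=load("top5.npz")
Z=lambda u,v:(180+u/4-.4,150+v/4-.4)
b0=onplane(c,Z(157,125),.278);b1=onplane(c,Z(316,161),.278)
r0=onplane(c,Z(338,186),.252);r1=onplane(c,Z(391,195),.252)
peg=onplane(c,Z(77,229),.116)
print("bar",b0,b1,(b0+b1)/2,np.hypot(*(b0-b1)[:2]));print("rod",r0,r1)
d=(b0-b1);fa=np.degrees(np.arctan2(d[1],d[0]))-90;print("fwd",fa,"peg",peg)
for A in ([.508,.051],[.5095,.052]):
  for th in (fa,-13.7):
    t=np.radians(th);F=np.array([np.cos(t),np.sin(t)]);L=np.array([-F[1],F[0]])
    g=lambda x,y:(np.array(A)+x*F+y*L).round(4)
    print(A,round(th,1),"bar",g(.0747,0),"rod",g(.06,-.128),"peg",(np.array(A)+.15*np.array([np.cos(t+1.7453),np.sin(t+1.7453)])))
E
```

```text
bar [0.59885023 0.10685299 0.278     ] [ 0.56270526 -0.03718673  0.278     ] [0.58077775 0.03483313 0.278     ] 0.14850555758368356
rod [ 0.54203427 -0.05724576  0.252     ] [ 0.53265078 -0.10582013  0.252     ]
fwd -14.086790264667258 peg [0.51837486 0.1991265  0.116     ]
[0.508, 0.051] -14.1 bar [0.5805 0.0328] rod [ 0.535  -0.0878] peg [0.5186945  0.20061827]
[0.508, 0.051] -13.7 bar [0.5806 0.0333] rod [ 0.536  -0.0876] peg [0.51768422 0.20068706]
[0.5095, 0.052] -14.1 bar [0.582  0.0338] rod [ 0.5365 -0.0868] peg [0.5201945  0.20161827]
[0.5095, 0.052] -13.7 bar [0.5821 0.0343] rod [ 0.5375 -0.0866] peg [0.51918422 0.20168706]
```

```bash
python3 - <<'E'
from h import *
p,f=now()
plan(p,f,[(p[0],p[1],.37,76,1,0),(.578,-.1,.37,76,12,0),(.578,-.1,.235,76,5,0)])
E
```

```text
t 8.67 tcp [0.5153 0.278  0.3337] phi 89.32 open 0.003 F [-0.31 -0.35 -0.02]
[0, 0.0, 0.0, -0.91, np.float64(2.66)]
-- [0.5153 0.278  0.37  ] 76.0
[0, -0.73, 0.32, -0.0, np.float64(-0.0)]
[0, -0.73, 0.32, -0.0, np.float64(-0.0)]
[0, -0.73, 0.32, -0.0, np.float64(-0.0)]
[0, -0.73, 0.32, -0.0, np.float64(-0.0)]
[0, -0.73, 0.32, -0.0, np.float64(-0.0)]
[0, -0.73, 0.32, -0.0, np.float64(-0.0)]
[0, -0.73, 0.32, -0.0, np.float64(-0.0)]
[0, -0.73, 0.32, -0.0, np.float64(-0.0)]
[0, -0.73, 0.32, -0.0, np.float64(-0.0)]
[0, -0.73, 0.32, -0.0, np.float64(-0.0)]
[0, -0.73, 0.32, -0.0, np.float64(-0.0)]
[0, -0.73, 0.32, -0.0, np.float64(-0.0)]
-- [ 0.578 -0.1    0.37 ] 76.0
[0, 0.0, -0.0, 0.68, np.float64(-0.0)]
[0, 0.0, -0.0, 0.68, np.float64(-0.0)]
[0, 0.0, -0.0, 0.68, np.float64(-0.0)]
[0, 0.0, -0.0, 0.68, np.float64(-0.0)]
[0, 0.0, -0.0, 0.68, np.float64(-0.0)]
-- [ 0.578 -0.1    0.235] 76.0
```

Request:
step_arm:
  targets:
    - [[0, 0, 0, -0.5, 0.9], [0, 0, 0, -0.5, 0.9], [0, 0, 0, 0, 0.9], [0, -0.73, 0.32, 0, 0], [0, -0.73, 0.32, 0, 0], [0, -0.73, 0.32, 0, 0], [0, -0.73, 0.32, 0, 0], [0, -0.73, 0.32, 0, 0], [0, -0.73, 0.32, 0, 0], [0, -0.73, 0.32, 0, 0]]

```text
time: 9.5
eef_pos: [0.5508, 0.0554, 0.3703]
tcp_rot: [0.79, 0.614, -0.002, -0.002]
contact_force: [0.8, 0.2, 0.2]
opening: 0.003
```

Request:
step_arm:
  targets:
    - [[0, -0.73, 0.32, 0, 0], [0, -0.73, 0.32, 0, 0], [0, -0.73, 0.32, 0, 0], [0, -0.73, 0.32, 0, 0], [0, -0.73, 0.32, 0, 0], [0, 0, 0, 0, 0], [0, 0, 0, 0, 0]]

```text
time: 10.08
eef_pos: [0.5769, -0.1015, 0.3702]
tcp_rot: [0.791, 0.612, -0.002, -0.003]
contact_force: [0.6, 0.3, -0.3]
opening: -0.0
```

```bash
python3 - <<'E'
from h import *
p,f=now()
plan(p,f,[(.578,-.1,p[2],76,1,0),(.578,-.1,.235,76,5,0)])
E
```

```text
t 10.08 tcp [ 0.5769 -0.1015  0.3702] phi 75.53 open -0.0 F [ 0.59  0.34 -0.27]
[0, 0.04, 0.02, -0.0, np.float64(-0.09)]
-- [ 0.578  -0.1     0.3702] 76.0
[0, 0.0, 0.0, 0.68, np.float64(-0.0)]
[0, 0.0, 0.0, 0.68, np.float64(-0.0)]
[0, 0.0, 0.0, 0.68, np.float64(-0.0)]
[0, 0.0, 0.0, 0.68, np.float64(-0.0)]
[0, 0.0, 0.0, 0.68, np.float64(-0.0)]
-- [ 0.578 -0.1    0.235] 76.0
```

Request:
step_arm:
  targets:
    - [[0, 0, 0.05, 0.68, -0.1], [0, 0, 0, 0.68, 0], [0, 0, 0, 0.68, 0], [0, 0, 0, 0.68, 0], [0, 0, 0, 0.68, 0], [0, 0, 0, 0, 0], [0, 0, 0, 0, 0]]

```text
time: 10.67
eef_pos: [0.5782, -0.0987, 0.235]
tcp_rot: [0.786, 0.618, -0.002, -0.003]
contact_force: [0.8, -0.0, 0.8]
opening: 0.002
```

```bash
python3 - <<'E'
from h import *
from plant import read_camera
p,f=now()
c=read_camera("side");cv2.imwrite("pics/s6.png",cv2.resize(c["pixels"][110:270,200:360,::-1],None,fx=3.5,fy=3.5))
c=read_camera("wrist");cv2.imwrite("pics/w6.png",c["pixels"][:,:,::-1])
E
```

```text
t 10.67 tcp [ 0.5782 -0.0987  0.235 ] phi 76.3 open 0.002 F [ 0.83 -0.03  0.82]
```

View pics/s6.png

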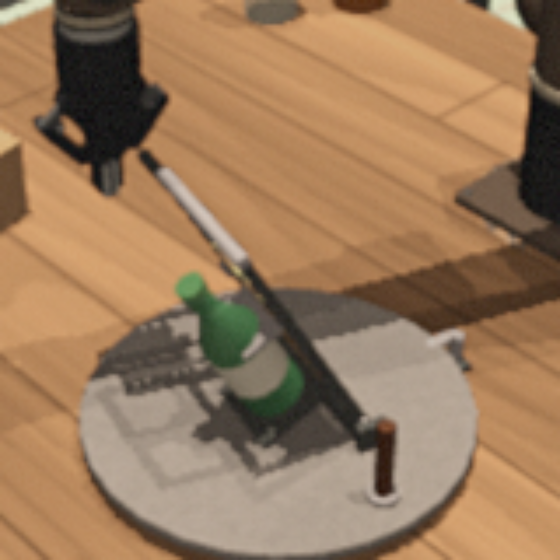

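View pics/w6.png

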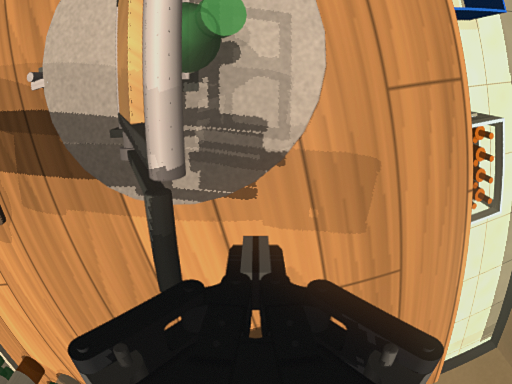

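Request:
step_arm:
  targets:
    - [[0, 0, -0.15, 0, 0], [0, 0, -0.15, 0, 0], [0, 0, -0.15, 0, 0], [0, 0, -0.15, 0, 0], [0, 0, -0.15, 0, 0], [0, 0, -0.15, 0, 0], [0, 0, -0.15, 0, 0], [0, 0, -0.15, 0, 0], [0, 0, -0.15, 0, 0], [0, 0, -0.15, 0, 0]]

```text
time: 11.6
eef_pos: [0.521, -0.0856, 0.2375]
tcp_rot: [0.787, 0.617, -0.0, -0.0]
contact_force: [0.8, 0.4, 0.4]
opening: -0.001
```

```bash
python3 - <<'E'
from h import *
from plant import read_camera
p,f=now()
c=read_camera("side");cv2.imwrite("pics/s7.png",cv2.resize(c["pixels"][110:270,200:360,::-1],None,fx=3.5,fy=3.5))
c=read_camera("wrist");cv2.imwrite("pics/w7.png",c["pixels"][:,:,::-1])
E
```

```text
t 11.6 tcp [ 0.521  -0.0856  0.2375] phi 76.25 open -0.001 F [0.8  0.36 0.4 ]
```

View pics/w7.png

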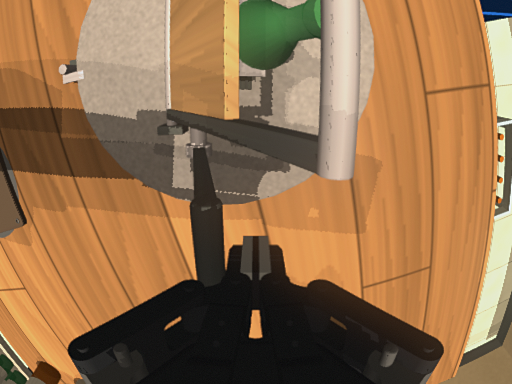

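The leg is being pushed back and is close to vertical (rod at about (205,240)). Continuing.

Request:
step_arm:
  targets:
    - [[0, 0, -0.15, 0, 0], [0, 0, -0.15, 0, 0], [0, 0, -0.15, 0, 0], [0, 0, -0.15, 0, 0], [0, 0, -0.15, 0, 0], [0, 0, -0.15, 0, 0], [0, 0, 0, 0, 0], [0, 0, 0, 0, 0], [0, 0, 0, 0, 0], [0, 0, 0, 0, 0]]

```text
time: 12.53
eef_pos: [0.4869, -0.0773, 0.2378]
tcp_rot: [0.787, 0.617, 0.0, 0.0]
contact_force: [-0.6, -0.2, 0.2]
opening: 0.001
```

```bash
python3 - <<'E'
from h import *
from plant import read_camera
p,f=now()
c=read_camera("wrist");cv2.imwrite("pics/w8.png",c["pixels"][:,:,::-1])
E
```

```text
t 12.53 tcp [ 0.4869 -0.0773  0.2378] phi 76.25 open 0.001 F [-0.63 -0.2   0.16]
```

View pics/w8.png

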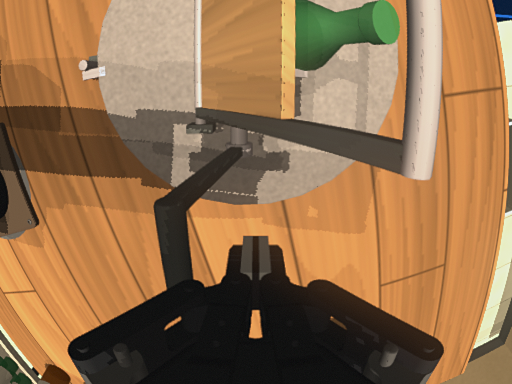

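Request:
step_arm:
  targets:
    - [[0, 0, 0, -0.7, 0], [0, 0, 0, -0.7, 0], [0, 0, 0, -0.7, 0], [0, 0, 0, -0.7, 0], [0, 0, 0, 0, 0], [0, 0, 0, 0, 0], [0, 0, 0, 0, 0], [0, 0, 0, 0, 0], [0, 0, 0, 0, 0], [0, 0, 0, 0, 0]]

```text
time: 13.42
eef_pos: [0.4864, -0.0771, 0.3482]
tcp_rot: [0.787, 0.617, -0.001, -0.001]
contact_force: [0.4, -1.1, -0.2]
opening: 0.001
```

```bash
python3 - <<'E'
from h import *
from plant import read_camera
p,f=now()
c=read_camera("wrist");cv2.imwrite("pics/w9.png",c["pixels"][:,:,::-1])
c=read_camera("side");cv2.imwrite("pics/s9.png",cv2.resize(c["pixels"][110:270,200:360,::-1],None,fx=3.5,fy=3.5))
c=read_camera("top");np.savez("top9.npz",**c);cv2.imwrite("pics/t9.png",cv2.resize(c["pixels"][150:270,180:340,::-1],None,fx=4,fy=4,interpolation=cv2.INTER_CUBIC))
E
```

```text
t 13.42 tcp [ 0.4864 -0.0771  0.3482] phi 76.25 open 0.001 F [ 0.35 -1.06 -0.21]
```

View pics/w9.png

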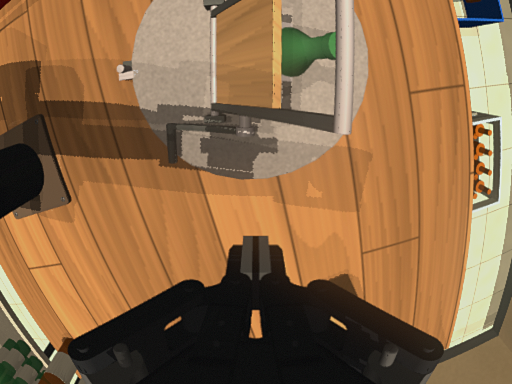

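View pics/t9.png

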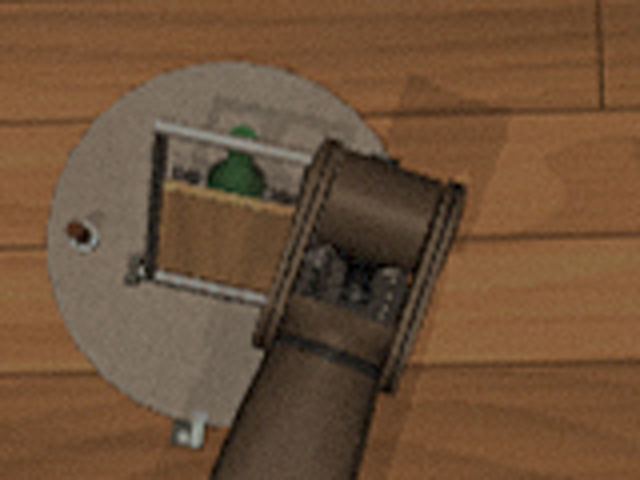

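View pics/s9.png

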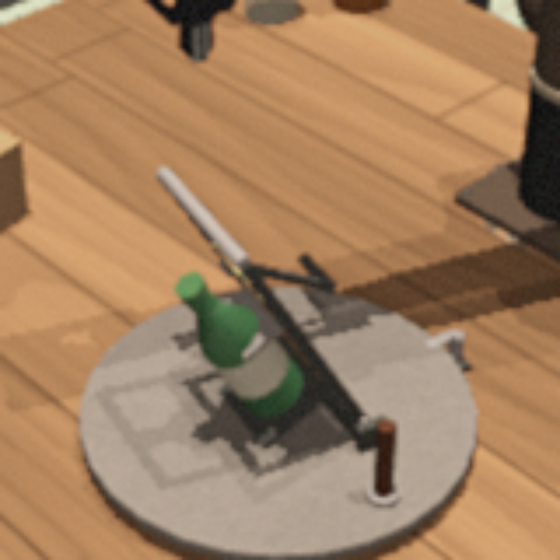

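```bash
python3 - <<'E'
from h import *
p,f=now()
plan(p,f,[(.581,.034,.37,76,6,1)])
E
```

```text
t 13.57 tcp [ 0.4866 -0.0772  0.3491] phi 76.25 open -0.001 F [ 0.16  0.59 -0.59]
[1, 0.54, 0.27, -0.09, np.float64(0.01)]
[1, 0.54, 0.27, -0.09, np.float64(0.01)]
[1, 0.54, 0.27, -0.09, np.float64(0.01)]
[1, 0.54, 0.27, -0.09, np.float64(0.01)]
[1, 0.54, 0.27, -0.09, np.float64(0.01)]
[1, 0.54, 0.27, -0.09, np.float64(0.01)]
-- [0.581 0.034 0.37 ] 76.0
```

Request:
step_arm:
  targets:
    - [[0, 0, 0, -0.5, 0], [1, 0.54, 0.27, 0, 0], [1, 0.54, 0.27, 0, 0], [1, 0.54, 0.27, 0, 0], [1, 0.54, 0.27, 0, 0], [1, 0.54, 0.27, 0, 0], [1, 0.54, 0.27, 0, 0], [1, 0, 0, 0, 0], [1, 0, 0, 0, 0], [1, 0, 0, 0, 0]]

```text
time: 14.4
eef_pos: [0.5802, 0.033, 0.3694]
tcp_rot: [0.787, 0.617, -0.0, -0.0]
contact_force: [0.0, 0.2, 0.2]
opening: 0.998
```

```bash
python3 - <<'E'
from h import *
from plant import read_camera
p,f=now()
c=read_camera("wrist");cv2.imwrite("pics/w10.png",c["pixels"][:,:,::-1])
c=read_camera("side")
A=np.array([.508,.051]);t=np.radians(-14);F=np.array([np.cos(t),np.sin(t)]);L=np.array([-F[1],F[0]])
for y in(-.1,-.15):
  for k in (2.62,2.2,1.8):
    a=.5-k;q=A+(-.002+.13*np.sin(a))*F+y*L;print(y,k,(proj(c,[q[0],q[1],.138+.13*np.cos(a)])[0]-[200,110])*3.5)
cv2.imwrite("pics/s10.png",cv2.resize(c["pixels"][110:270,200:360,::-1],None,fx=3.5,fy=3.5))
E
```

```text
t 14.4 tcp [0.5802 0.033  0.3694] phi 76.26 open 0.998 F [0.01 0.21 0.21]
-0.1 2.62 [325.58940967 283.37769006]
-0.1 2.2 [342.54063807 237.36645122]
-0.1 1.8 [340.90214852 195.63365726]
-0.15 2.62 [301.06711831 257.31070381]
-0.15 2.2 [317.29234535 211.90540239]
-0.15 1.8 [315.1904075  170.58468148]
```

View pics/w10.png

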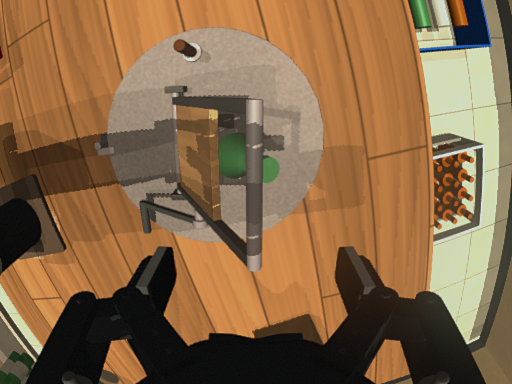

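View pics/s10.png

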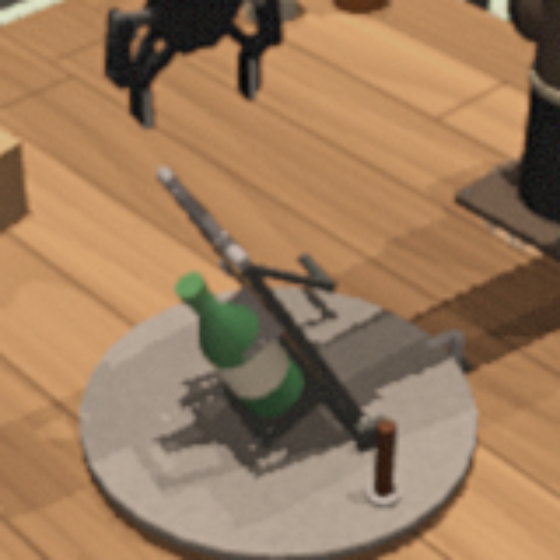

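The kickstand rod lies where full down (2.62) projects, and the bar (column ~255) is centred between the jaws. Descending to grip.

Request:
step_arm:
  targets:
    - [[1, 0, 0, 0.55, 0], [1, 0, 0, 0.55, 0], [1, 0, 0, 0.55, 0], [1, 0, 0, 0.55, 0], [1, 0, 0, 0.55, 0], [1, 0, 0, 0, 0], [1, 0, 0, 0, 0], [0, 0, 0, 0, 0], [0, 0, 0, 0, 0], [0, 0, 0, 0, 0]]
  squeeze: 30

```text
time: 15.33
eef_pos: [0.5814, 0.033, 0.262]
tcp_rot: [0.787, 0.617, 0.001, 0.001]
contact_force: [0.1, 0.3, -0.4]
opening: 0.601
```

Request:
step_arm:
  targets:
    - [[0, 0, 0, 0, 0], [0, 0, 0, 0, 0], [0, 0, 0, 0, 0], [0, 0, 0, 0, 0], [0, 0, 0, 0, 0]]

```text
time: 15.75
eef_pos: [0.5791, 0.0336, 0.2604]
tcp_rot: [0.787, 0.617, -0.002, -0.002]
contact_force: [-5.6, 0.9, 3.4]
opening: 0.147
```

```bash
python3 - <<'E'
from h import *
from plant import read_camera
p,f=now()
c=read_camera("side");cv2.imwrite("pics/s11.png",cv2.resize(c["pixels"][110:270,200:360,::-1],None,fx=3.5,fy=3.5))
# arc: hinge->TCP in tool -y/z : theta from .5 to 0
R=.26
for dth in (.05,):
    th=.5
    while th>1e-6:
        n=th-dth
        print(round(n,2),"y %.3f z %.3f"%((R*(np.sin(n)-np.sin(th)))/.04,-(R*(np.cos(n)-np.cos(th)))/.04));th=n
E
```

```text
t 15.75 tcp [0.5791 0.0336 0.2604] phi 76.27 open 0.147 F [-5.57  0.91  3.38]
0.45 y -0.289 z -0.149
0.4 y -0.296 z -0.134
0.35 y -0.302 z -0.119
0.3 y -0.308 z -0.104
0.25 y -0.313 z -0.088
0.2 y -0.317 z -0.073
0.15 y -0.320 z -0.057
0.1 y -0.322 z -0.041
0.05 y -0.324 z -0.024
0.0 y -0.325 z -0.008
```

View pics/s11.png

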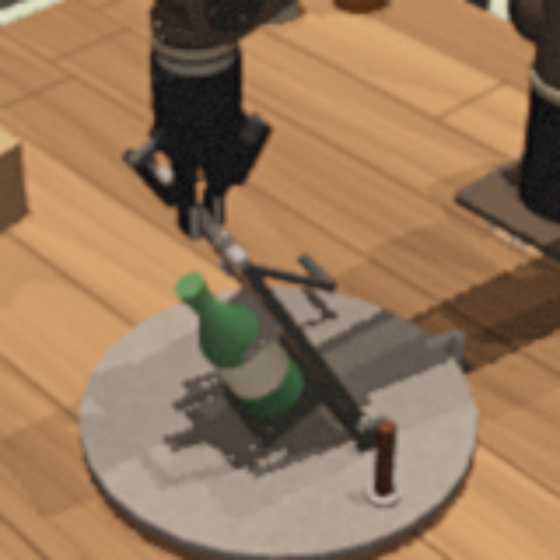

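Request:
step_arm:
  targets:
    - [[0, 0, -0.145, -0.075, 0], [0, 0, -0.145, -0.075, 0], [0, 0, -0.148, -0.067, 0], [0, 0, -0.148, -0.067, 0], [0, 0, -0.151, -0.06, 0], [0, 0, -0.151, -0.06, 0], [0, 0, -0.154, -0.052, 0], [0, 0, -0.154, -0.052, 0], [0, 0, -0.156, -0.044, 0], [0, 0, -0.156, -0.044, 0]]

```text
time: 16.63
eef_pos: [0.5222, 0.0477, 0.2851]
tcp_rot: [0.787, 0.617, 0.001, 0.001]
contact_force: [4.4, 1.1, 4.3]
opening: 0.149
```

```bash
python3 - <<'E'
from h import *
from plant import read_camera
p,f=now()
c=read_camera("side");cv2.imwrite("pics/s12.png",cv2.resize(c["pixels"][110:270,200:360,::-1],None,fx=3.5,fy=3.5))
E
```

```text
t 16.63 tcp [0.5222 0.0477 0.2851] phi 76.25 open 0.149 F [4.39 1.12 4.35]
```

View pics/s12.png

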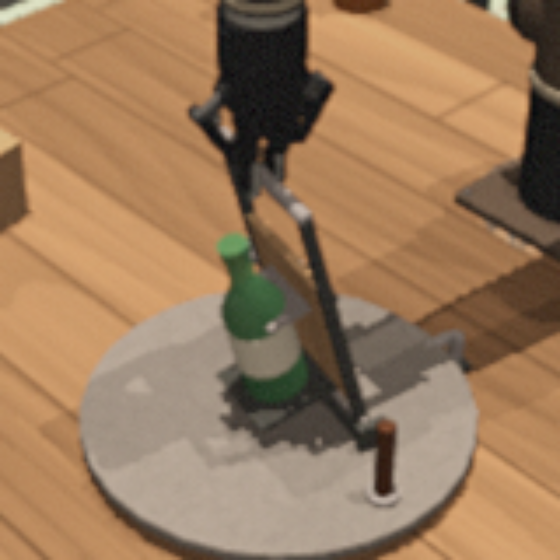

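Request:
step_arm:
  targets:
    - [[0, 0, -0.158, -0.036, 0], [0, 0, -0.158, -0.036, 0], [0, 0, -0.16, -0.028, 0], [0, 0, -0.16, -0.028, 0], [0, 0, -0.161, -0.02, 0], [0, 0, -0.161, -0.02, 0], [0, 0, -0.162, -0.012, 0], [0, 0, -0.162, -0.012, 0], [0, 0, -0.16, -0.004, 0], [0, 0, -0.12, -0.004, 0]]

```text
time: 17.52
eef_pos: [0.4604, 0.0629, 0.292]
tcp_rot: [0.787, 0.617, 0.0, -0.0]
contact_force: [2.8, 2.4, -0.2]
opening: 0.152
```

Request:
step_arm:
  targets:
    - [[0, 0, 0, 0, 0], [0, 0, 0, 0, 0], [0, 0, 0, 0, 0], [0, 0, 0, 0, 0]]

```text
time: 17.85
eef_pos: [0.4605, 0.0629, 0.2918]
tcp_rot: [0.787, 0.617, -0.0, -0.001]
contact_force: [2.1, 1.0, 5.4]
opening: 0.148
```

```bash
python3 - <<'E'
from h import *
from plant import read_camera
p,f=now()
A=np.array([.508,.051]);t=np.radians(-14);F=np.array([np.cos(t),np.sin(t)])
print("xf",(p[:2]-A)@F)
c=read_camera("side");cv2.imwrite("pics/s13.png",cv2.resize(c["pixels"][110:270,200:360,::-1],None,fx=3.5,fy=3.5))
L=np.array([-F[1],F[0]])
for th in (0,.07,-.04):
  for y in (.076,):
    q=A+(-.05+.26*np.sin(th))*F+y*L;print(th,(proj(c,[q[0],q[1],.05+.26*np.cos(th)])[0]-[200,110])*3.5)
for y in (-.1,-.15):
    a=-2.62;q=A+(-.05+.13*np.sin(a))*F+y*L;print("rod",(proj(c,[q[0],q[1],.15+.13*np.cos(a)])[0]-[200,110])*3.5)
c=read_camera("top");cv2.imwrite("pics/t13.png",cv2.resize(c["pixels"][150:270,180:340,::-1],None,fx=4,fy=4,interpolation=cv2.INTER_CUBIC))
c=read_camera("wrist");cv2.imwrite("pics/w13.png",c["pixels"][:,:,::-1])
E
```

```text
t 17.85 tcp [0.4605 0.0629 0.2918] phi 76.26 open 0.148 F [2.13 1.01 5.44]
xf -0.04893302783537778
0 [374.0482349  190.51174948]
0.07 [355.19043859 197.11297418]
-0.04 [384.72516869 187.33171473]
rod [326.42291351 308.31755814]
rod [302.17627385 282.03965642]
```

View pics/s13.png

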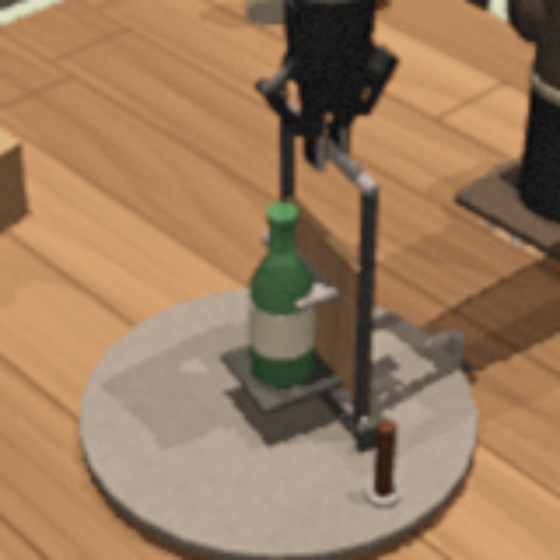

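View pics/t13.png

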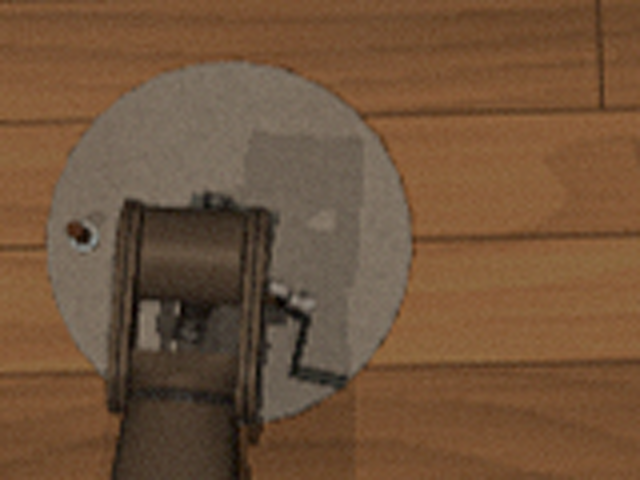

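View pics/w13.png

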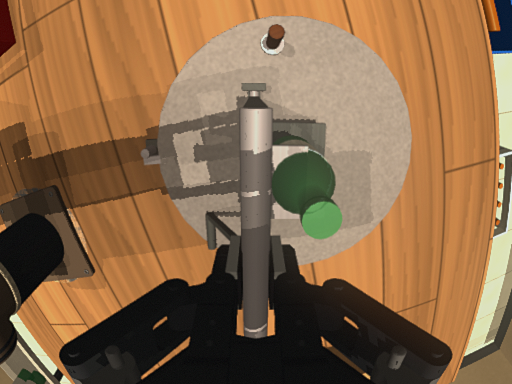

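```bash
python3 - <<'E'
from h import *
from plant import read_camera
p,f=now()
c=read_camera("top");A=np.array([.508,.051]);t=np.radians(-14);F=np.array([np.cos(t),np.sin(t)]);L=np.array([-F[1],F[0]])
for k in (2.62,2.5,2.3):
  for y in (-.1,-.15):
    a=-k;q=A+(-.05+.13*np.sin(a))*F+y*L;print(k,(proj(c,[q[0],q[1],.15+.13*np.cos(a)])[0]-[180,150])*4)
E
```

```text
t 18.0 tcp [0.4606 0.0629 0.2918] phi 76.25 open 0.149 F [0.78 1.68 5.57]
2.62 [297.80075974 370.81332257]
2.62 [345.44759185 381.67572094]
2.5 [294.99001821 383.29968289]
2.5 [342.869798  394.2243753]
2.3 [290.79830835 401.93316057]
2.3 [339.14687162 412.97866033]
```

```bash
python3 -c "
from plant import *
print(sign_off())
from h import now;now()"
```

```text
the job is handed in; nothing more can be done
None
the job is handed in; nothing more can be done
```

I turned the deck counter-clockwise by the peg until it met its index stop. Then I pushed the kickstand over its centre, raised the frame by its top bar, and handed in at about 18 s with the gripper still holding the bar. The hand-in gave no verdict, so the results below are from my own checks.

- **Turntable:** the push at the stop met about 16 N. Afterwards the tab lay against the post, and the peg hadn't moved in the last top picture.
- **Kickstand:** in the last top picture the foot rod lies where the full-down angle (2.62 rad) projects, within a few pixels; 2.5 rad would be about 13 pixels away.
- **Frame:** the held bar is about 1 mm from its exactly upright position, so the tilt joint reads close to 0.5. In the side picture the bar end is about 6 enlarged pixels off the upright projection, which puts the tilt about 0.02 rad short. That is still inside the 0.43–0.57 band.
- **Grip:** the fingers are closed on the 14 mm bar at opening 0.149 with a 30 N squeeze. The outside force on the tool was about 6 N and the arm was still.
- **Bottle, jar and carton:** the arm felt no sign of contact with them and its path stayed clear. I did not measure their positions again at the end.

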